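# Unlock the dish stage and slide it to its end stop

### The job

Press down the round lock button on the dish carriage with the fingertips and, keeping it down the whole way, slide the carriage along its rail to the left until it rests against the end stop. Then let the button spring back up so that the carriage is locked there, and move clear. Only press and push, lift nothing: leave the dish lying in its nest, and leave the two bottles and the little box where they stand.

Things in the scene. Friction and masses are not known exactly. Their poses are not given: they have to be found in the camera images.
- fixture: Dish stage, fixed to the worktop: grey bed plate 176 x 330 x 8 mm with white end blocks (38 mm high), two steel guide rods along its length. Origin: centre of the underside. Its y axis runs along the rail, the sliding direction (roughly to the robot's left); its x axis points across, away from the robot. Place and yaw vary (up to 20 degrees).
- stage_carriage (a joint): Carriage position along the fixture's +y, in m: 0 at the start, growing by 0.10 to 0.15 (differs) to the end stop. Aluminium plate 166 mm (x) by 110 mm (y), top 38 mm above the worktop, dish nest on its far half, button on its near half. A latch bar in a notch locks it at the start and again at the stop while the button is up; with the button down it slides with 2 to 3 N and stays where it is left.
- lock_button (a joint): How far the lock button is pressed, in m: 0 = up (locked), 0.006 = fully down. It frees the carriage from 0.003 to 0.004 on. Spring: about 4 N to start, 6.5 N fully down; let go, it springs up. At the stop it can come up fully only with the carriage within 2 mm of the stop (else it stays at 0.003, not locked); let up on the way, its latch bar jams against the keeper before the stop.
- button_top (a point): Centre of the top face of the lock button: a ribbed black cap 26 mm in diameter, flat, 66 mm above the worktop when up (60 mm when down), standing 8 mm proud of a fixed aluminium boss 38 mm in diameter. It moves with the carriage. It lies 81 mm in the fixture's -x from the dish's centre. Axes as the fixture's.
- thumb_rest (a point): Middle of the face of the thumb rest, an upright aluminium plate on the carriage (50 mm wide along x, 10 mm thick along y, top 84 mm above the worktop). Its face looks to -y, towards the button, and stands 28 mm in +y from the button's centre: a finger on the button can push against it in the sliding direction.
- carriage_face (a point): Point on the carriage's leading (+y) edge, 34 mm above the worktop, that meets the end stop. It stands 55 mm in +y and 78 mm in +x from the button's centre. Axes as the fixture's.
- stop_face (a point): Centre of the face of the end stop's rubber bumper, 34 mm above the worktop, looking to -y. The stop is a fixed aluminium block 145 x 20 mm, top 42 mm high, with a black thumbscrew (56 mm) and low dark keeper strips towards the carriage. The carriage is home when carriage_face meets this point; their difference along the fixture's y is the way left to go.
- dish_seat (a point): Centre of the floor of the dish nest on the carriage, 38 mm above the worktop; the nest is a low black ring of 99 mm inner diameter, 6 mm high.
- dish_center (a point): Centre, half-way up, of the loose petri dish (96 mm across, 14 mm high, 50 g) lying in the nest; its rim is 52 mm above the worktop.
- bottle_small_center (a point): Centre of the loose small bottle with white cap (25 mm across, 52 mm high), on the worktop in front of the fixture. Leave alone.
- glass_box_center (a point): Centre of the loose little cover-glass box (31 x 31 x 20 mm), on the worktop in front of the fixture. Leave alone.
- bottle_big_center (a point): Centre of the loose white bottle with blue cap (33 mm across, 66 mm high), on the worktop behind the fixture. Leave alone.
Mind the look-alikes: they are no part of the job. Of the things that look like the part that bears glass_box_center, take the one that is farthest to the robot's right at the start.

How it is judged:
On the way, in this order (a step that is already met when the one before it is completed fails the run):
1. the lock button is pressed down before the carriage has moved (value of joint lock_button above 0.0035 m and distance of carriage_face from where it was at the start of the episode below 0.008 m), for 0.05 s.
2. the carriage rests against the end stop with the button still down (value of joint lock_button above 0.003 m and y of carriage_face in the frame of stop_face above -0.003 m), for 0.1 s.
At the end, for the whole second after the job is handed in: The carriage rests within 3 mm of the end stop, the lock button is up again (within 1.5 mm), the dish lies flat in its nest (within 6 mm of its centre), and the two bottles and the box stand upright within 20 mm of where they were (y of carriage_face in the frame of stop_face between -0.003 and 0.004 m and value of joint lock_button below 0.0015 m and velocity of joint stage_carriage between -0.005 and 0.005 m/s and horizontal distance between dish_center and dish_seat below 0.006 m and z of dish_center in the frame of dish_seat below 0.011 m and angle between dish_center's own z axis and vertical below 0.1 rad and distance of each of bottle_small_center, glass_box_center, bottle_big_center from where it was at the start of the episode below 0.02 m and angle between each of bottle_small_center, glass_box_center, bottle_big_center's own z axis and vertical below 0.2 rad); the robot touches nothing.
It fails at once if the button was let up on the way (or the locked carriage was forced): between start and stop, each by more than 8 mm, with the button pressed less than 1 mm (distance of carriage_face from where it was at the start of the episode above 0.008 m and y of carriage_face in the frame of stop_face below -0.008 m and value of joint lock_button below 0.001 m).
It fails at once if the dish was lifted or pushed out of its nest (z of dish_center in the frame of dish_seat above 0.017 m or horizontal distance between dish_center and dish_seat above 0.015 m).
It fails at once if a bottle or the box was lifted, tipped over or shoved aside by more than 20 mm (distance of any of bottle_small_center, glass_box_center, bottle_big_center from where it was at the start of the episode above 0.02 m or angle between any of bottle_small_center, glass_box_center, bottle_big_center's own z axis and vertical above 0.5 rad).
It also fails if it takes over 38 s, if anything falls off the work surface, if the arm or the gripper's body presses on something with over 40 N, if the wrist force passes 120 N, or if a joint passes its speed limit or range.

### The arm

A 7-joint arm with a two-finger parallel gripper is mounted at the origin on a cart in front of the work surface, level with it; the furniture and walls round the work are solid. World frame = base frame: x ahead of the robot, y to its left, z up, the work surface at z = 0. Lengths are in m, angles in rad, forces in N, time in s.
With the tool pointing down it reaches from about 0.4 to 0.875 m from the base axis. Payload 4.4 kg.
Tool frame: the origin (TCP) lies at the very end of the fingers, on their centre line; the grasp point (between the pads) lies 19 mm behind it (grasp_offset is the distance from the TCP to the grasp point, in m); z points along the fingers, y is the line along which they close (so a half turn about z gives the same grasp; the last joint's range is limited). The gripper opens to 85 mm and grips with 20 to 120 N. Pads are 22 mm wide; open, the fingers measure 114 mm over their backs; the gripper's body (76 mm by 85 mm) begins 54 mm behind the grasp point. The pads swing forward as they close: fully open they stand 13 mm farther back than shut.
Start: joints at [-1.238, 0.628, 0.038, 1.517, -0.027, 0.996, -0.02], TCP at [0.252, 0.599, 0.209] pointing down, gripper open.
Joint ranges: [-3.06, 3.06], [-0.37, 2.12], [-1.25, 1.32], [0.18, 2.47], [-1.1, 4.24], [0.23, 1.98], [-2.94, 2.94]. Speed limits (rad/s): [2.57, 2.57, 3.14, 3.14, 3.14, 3.14, 3.14].

### API

Orientations are given as a unit quaternion [w, x, y, z].
In Python, from workcell import sense, get_image, get_calibration, hand_in, grasp_offset gives the robot as it stands.
- The arm moves only by the tool apply_moves, never from a script. Its argument "motion" is a list of rows, each an object of numbers: "tx", "ty", "tz": the shift along the world's x, y, z normalised to -1 to 1, where 1 is 80 cm; "spin": the turn about the world's z normalised to -1 to 1, where 1 is 360 degrees; "hand": the gripper command: -1 is fully open, 1 is shut, values between are in proportion. A call has exactly 10 rows; each row is the pose to reach, as a shift and turn from the pose commanded when the call began, turning the shorter way round; what a row does not reach only later rows make up. A row lasts 1/10 s, in which the tool goes at most 50 mm and 8.59 degrees, less where a joint would pass 70% of its speed; a pose out of reach is approached as far as the arm can. A call with a number of a shift or a turn outside -1 to 1 is refused whole. A call with a gripper value outside its range is refused whole. The fingers move at their own pace and stop on an object; "newtons" is the grip in N (left out, the last holds). Time passes only in rows, so rows that repeat a pose let the fingers close, or fill a call up. It gives the time, the measured TCP pose, the force, the opening and the grip force at its end, in the units of the state.
- sense(): the state, without advancing time (a new reading comes with each control period).
- get_image(name): name is "scene" or "top"; returns (picture, depth): 384x512x3 uint8, red, green, blue; 384x512 float32, m along the optical axis (not along the pixel's ray), 0 where there is no reading.
- get_calibration(name): a dict with "mtx" (3x3 intrinsics, pixels), "R" (3x3) and "t" (3): a world point X has camera coordinates R X + t. Camera axes: x right, y down, z forward; pixel columns grow to the right and rows downward; lengths in m; the calibration is good to about 2 mm. A picture is of the moment at which its call begins. get_calibration takes no time and is no camera call.
- hand_in(): hands the job in; it is judged then, once.
The state is a dict: "time": time; "q": joint angles; "dq": joint speeds; "joint_torque": joint torques, N m; "position": TCP position; "eef_rot": TCP orientation; "force": force on the tool from outside, world axes, zero at the start; "moment": the same for the moment, N m; "grip_width": opening from 0.0 (shut) to 1.0 (fully open); "grip_force": force on a finger pad.
Only numpy, scipy, OpenCV 4.12 (cv2) and the standard library are available. Lean on these libraries where they do the work, as an engineer would, in place of code of your own. Each camera call takes 0.05 s, during which the arm holds its last target. There are 200 camera calls.

## Working session

There is one attempt and no reset: what is moved stays moved. The work goes in short steps, Python scripts to look and compute and a tool call to move; the robot and the scene stay as the last step left them, time stands still between calls to the robot, and variables do not carry over. Pictures are saved under pics/ and viewed, at most 10 in all, crops included, and the job is handed in when it is done.

Besides the shell and the picture viewer there is one more tool, called after "Request:" as name(argument=value, ...), one argument or row to a line, values as JSON. apply_moves: Moves the arm, as the interface text tells. Scaled input: -1 to 1 covers 80 cm each way for a shift and 360 degrees each way for a turn. Its arguments: {"type":"object","properties":{"motion":{"type":"array","items":{"type":"object","properties":{"tx":{"type":"number","minimum":-1,"maximum":1},"ty":{"type":"number","minimum":-1,"maximum":1},"tz":{"type":"number","minimum":-1,"maximum":1},"spin":{"type":"number","minimum":-1,"maximum":1},"hand":{"type":"number"}}}},"newtons":{"type":"number"}},"required":["motion"]}

```bash
mkdir -p pics; cat > h.py <<'E'
import numpy as np, cv2
from workcell import *
def px2plane(cal,u,v,z):
    K,R,t=[np.array(cal[k]) for k in("mtx","R","t")]
    c=-R.T@t; d=R.T@np.linalg.inv(K)@np.array([u,v,1.]); return c+d*(z-c[2])/d[2]
def cloud(cal,dep):
    K,R,t=[np.array(cal[k]) for k in("mtx","R","t")]
    v,u=np.mgrid[:384,:512]; p=np.stack([u,v,np.ones_like(u)],-1)@np.linalg.inv(K).T*dep[...,None]
    return (p-t)@R
E
python3 - <<'E'
from h import *
for n in("scene","top"):
    im,d=get_image(n); np.savez(f"{n}0.npz",im=im,d=d); cv2.imwrite(f"pics/{n}0.png",cv2.resize(im[...,::-1],(800,600)))
    c=get_calibration(n); print(n,-np.array(c["R"]).T@c["t"])
s=sense(); print({k:np.round(s[k],3) for k in s}); print(grasp_offset)
E
```

```text
scene [ 0.09511485 -0.19821845  0.72574309]
top [0.4395358  0.24388554 0.98325564]
{'time': np.float64(0.1), 'q': array([-1.238,  0.629,  0.038,  1.518, -0.027,  0.996, -0.02 ]), 'dq': array([ 0.001, -0.003, -0.001, -0.003, -0.   ,  0.   ,  0.001]), 'joint_torque': array([ 3.0000e-03, -5.6454e+01,  1.2310e+00, -1.9398e+01,  1.1000e-02,
        5.0000e-03, -0.0000e+00]), 'position': array([0.252, 0.598, 0.208]), 'eef_rot': array([-0.   ,  0.198,  0.98 , -0.001]), 'force': array([ 0.117, -0.341,  0.255]), 'moment': array([-0.   ,  0.005, -0.053]), 'grip_force': np.float64(0.0), 'grip_width': np.float64(0.999)}
0.0187
```

View pics/scene0.png

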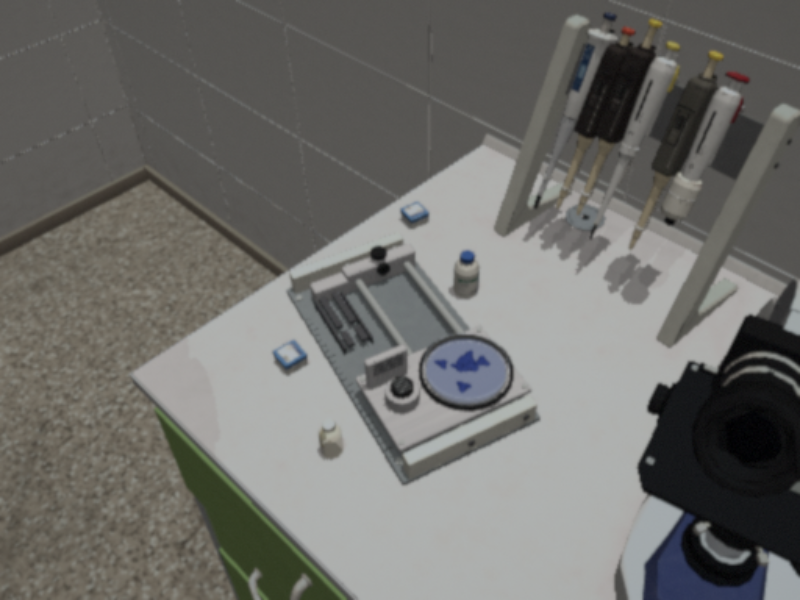

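View pics/top0.png

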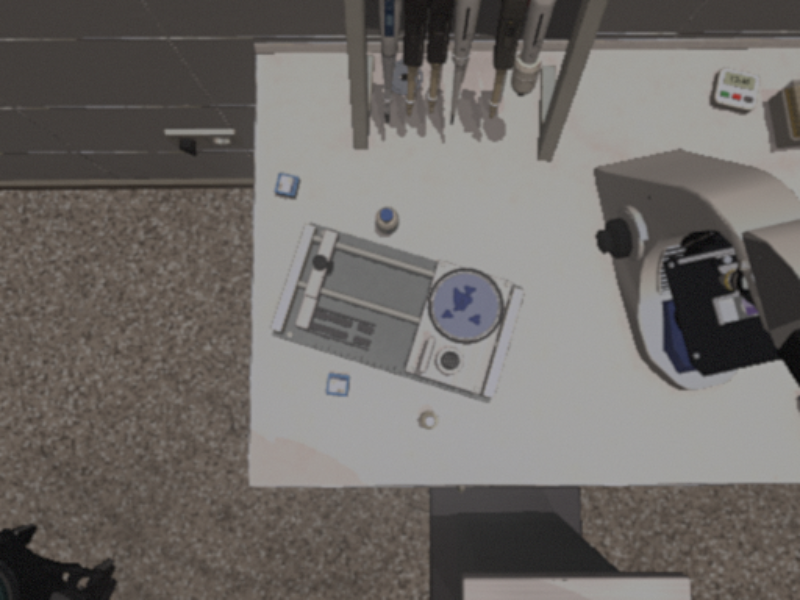

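The scene view shows the button at about (402,388) and the thumb rest at (386,365). In the top view (800x600) the button is at (450,360), the thumb rest at (427,355), the stop bar at (318,278), the near box at (338,385), the small bottle at (428,419) and the big bottle at (387,218). The arm is out of the way at lower left. Next I measure these points.

```bash
python3 - <<'E'
from h import *
f=np.load("top0.npz"); im,d=f["im"],f["d"]; c=get_calibration("top"); P=cloud(c,d)
hsv=cv2.cvtColor(im,cv2.COLOR_RGB2HSV)
# yaw: bed plate outline from depth height (z>4mm) region around stage
s=.64
m=((P[...,2]>.004)&(P[...,2]<.10)).astype(np.uint8)
m=cv2.morphologyEx(m,cv2.MORPH_OPEN,np.ones((3,3)))
n,l,st,ce=cv2.connectedComponentsWithStats(m)
k=l[int(300*s),int(375*s)]; print("comp",k,st[k])
pts=P[l==k][:,:2].astype(np.float32); r=cv2.minAreaRect(pts); print("rect",r)
# end blocks (white) : z 30-46mm pixels etc.
def near(u,v,w,zlo,zhi):
    u,v=int(u*s),int(v*s); q=P[v-w:v+w+1,u-w:u+w+1].reshape(-1,3); q=q[(q[:,2]>zlo)&(q[:,2]<zhi)]; return len(q),q.mean(0).round(4),np.ptp(q,0).round(3)
print("button",near(450,360,12,.056,.075), px2plane(c,450*s,360*s,.066))
print("rest",near(427,355,14,.078,.09))
for nm,u,v in(("sm",428,419),("box",338,385),("big",387,218)): print(nm,near(u,v,10,.012,.09))
# dish purple + ring
dm=cv2.inRange(hsv,(105,40,60),(150,255,255)); dm[:,:int(420*s)]=0;dm[:,int(520*s):]=0;dm[:int(250*s)]=0;dm[int(350*s):]=0
cn=max(cv2.findContours(dm,0,1)[0],key=cv2.contourArea);(e,rad)=cv2.minEnclosingCircle(cn);print("dish",e,rad,px2plane(c,*e,.045),px2plane(c,e[0]+rad,e[1],.045))
# stop block heights
q=P.reshape(-1,3);q=q[(abs(q[:,0]-.47)<.25)&(abs(q[:,1]-.33)<.25)]
np.save("q.npy",q)
E
```

```text
comp 21 [  174   143   162   115 11174]
rect ((0.5268106460571289, 0.24603886902332306), (0.3320246934890747, 0.17672385275363922), 72.20844268798828)
button (218, array([0.4539, 0.1761, 0.0618]), array([0.036, 0.035, 0.013])) [0.45395251 0.17569597 0.066     ]
rest (119, array([0.4618, 0.2079, 0.0827]), array([0.048, 0.021, 0.01 ]))
sm (114, array([0.3729, 0.2043, 0.0412]), array([0.024, 0.024, 0.041]))
box (198, array([0.4213, 0.3332, 0.0186]), array([0.031, 0.032, 0.007]))
big (204, array([0.6532, 0.2611, 0.0494]), array([0.033, 0.03 , 0.056]))
dish (293.0, 193.5) 15.945319175720215 [0.53486915 0.16189501 0.045     ] [0.53464989 0.12687515 0.045     ]
```

```bash
python3 - <<'E'
from h import *
q=np.load("q.npy"); a=np.deg2rad(72.21); ey=np.array([np.cos(a),np.sin(a)]); ex=np.array([ey[1],-ey[0]])
o=np.array([.5268,.2460]); F=np.c_[(q[:,:2]-o)@ex,(q[:,:2]-o)@ey,q[:,2]]
np.set_printoptions(suppress=True,linewidth=150)
b=np.array([.454,.1758])-o; print("button F",b@ex,b@ey,"front edge y",b@ey+.055,"ey",ey)
sel=F[(abs(F[:,0]-(b@ex+.078))<.02)]
for y in np.arange(-.17,.18,.005):
    z=sel[(sel[:,1]>=y)&(sel[:,1]<y+.005),2]
    if len(z): print(round(y,3),z.mean().round(3),end="; ")
r=F[(F[:,2]>.078)&(F[:,2]<.088)&(abs(F[:,1]+.05)<.04)]; print("\nrest top F",r.mean(0),r.min(0),r.max(0))
E
```

```text
button F -0.04787075850842759 -0.08908574790519419 front edge y -0.03408574790519419 ey [0.30552912 0.95218273]
-0.17 -0.001; -0.165 0.037; -0.16 0.037; -0.155 0.037; -0.15 0.025; -0.145 0.04; -0.14 0.044; -0.135 0.045; -0.13 0.044; -0.125 0.044; -0.12 0.044; -0.115 0.044; -0.11 0.044; -0.105 0.044; -0.1 0.043; -0.095 0.043; -0.09 0.044; -0.085 0.045; -0.08 0.044; -0.075 0.045; -0.07 0.044; -0.065 0.044; -0.06 0.044; -0.055 0.044; -0.05 0.044; -0.045 0.044; -0.04 0.041; -0.035 0.014; -0.03 0.007; -0.025 0.008; -0.02 0.007; -0.015 0.007; -0.01 0.007; -0.005 0.007; 0.0 0.007; 0.005 0.007; 0.01 0.007; 0.015 0.007; 0.02 0.007; 0.025 0.007; 0.03 0.007; 0.035 0.008; 0.04 0.007; 0.045 0.008; 0.05 0.008; 0.055 0.007; 0.06 0.008; 0.065 0.007; 0.07 0.007; 0.075 0.007; 0.08 0.007; 0.085 0.007; 0.09 0.007; 0.095 0.007; 0.1 0.007; 0.105 0.013; 0.11 0.023; 0.115 0.04; 0.12 0.049; 0.125 0.049; 0.13 0.048; 0.135 0.053; 0.14 0.007; 0.145 0.014; 0.15 0.031; 0.155 0.036; 0.16 0.036; 0.165 0.035; 0.17 -0.0; 0.175 -0.001; 
rest top F [-0.05041031 -0.05615014  0.08265662] [-0.07480954 -0.06164901  0.07885156] [-0.02534383 -0.05114381  0.08631775]
```

Request:
apply_moves(
  motion=[
    {"tx": 0.03,"ty": -0.06,"tz": 0,"spin": 0.014,"hand": 1},
    {"tx": 0.06,"ty": -0.12,"tz": 0,"spin": 0.014,"hand": 1},
    {"tx": 0.09,"ty": -0.18,"tz": 0,"spin": 0.014,"hand": 1},
    {"tx": 0.12,"ty": -0.24,"tz": 0,"spin": 0.014,"hand": 1},
    {"tx": 0.15,"ty": -0.3,"tz": 0,"spin": 0.014,"hand": 1},
    {"tx": 0.18,"ty": -0.36,"tz": 0,"spin": 0.014,"hand": 1},
    {"tx": 0.21,"ty": -0.42,"tz": 0,"spin": 0.014,"hand": 1},
    {"tx": 0.24,"ty": -0.48,"tz": 0,"spin": 0.014,"hand": 1},
    {"tx": 0.255,"ty": -0.515,"tz": 0,"spin": 0.014,"hand": 1},
    {"tx": 0.255,"ty": -0.515,"tz": 0,"spin": 0.014,"hand": 1},
  ],
  newtons=40,
)

```text
time: 1.1
position: [0.4586, 0.1799, 0.2089]
eef_rot: [0.001, 0.16, 0.987, -0.002]
force: [0.2, -0.2, -0.3]
grip_width: 0.001
grip_force: 0.0
```

Request:
apply_moves(
  motion=[
    {"tx": -0.0025,"ty": 0.005,"tz": -0.03,"spin": 0,"hand": 1},
    {"tx": -0.0025,"ty": 0.005,"tz": -0.06,"spin": 0,"hand": 1},
    {"tx": -0.0025,"ty": 0.005,"tz": -0.09,"spin": 0,"hand": 1},
    {"tx": -0.0025,"ty": 0.005,"tz": -0.11,"spin": 0,"hand": 1},
    {"tx": -0.0025,"ty": 0.005,"tz": -0.125,"spin": 0,"hand": 1},
    {"tx": -0.0025,"ty": 0.005,"tz": -0.14,"spin": 0,"hand": 1},
    {"tx": -0.0025,"ty": 0.005,"tz": -0.15,"spin": 0,"hand": 1},
    {"tx": -0.0025,"ty": 0.005,"tz": -0.16,"spin": 0,"hand": 1},
    {"tx": -0.0025,"ty": 0.005,"tz": -0.165,"spin": 0,"hand": 1},
    {"tx": -0.0025,"ty": 0.005,"tz": -0.165,"spin": 0,"hand": 1},
  ],
)

```text
time: 2.1
position: [0.4542, 0.191, 0.0766]
eef_rot: [-0.0, 0.155, 0.988, -0.0]
force: [0.0, -0.3, 0.9]
grip_width: 0.002
grip_force: 0.0
```

```bash
python3 - <<'E'
from h import *
im,d=get_image("scene"); np.savez("scene1.npz",im=im,d=d)
cv2.imwrite("pics/scene1.png",cv2.resize(im[150:320,150:377,::-1],(800,600),interpolation=cv2.INTER_CUBIC))
s=sense(); print(s["position"],s["force"],s["time"])
c=get_calibration("scene");P=np.array(s["position"]); p=np.array(c["mtx"])@(np.array(c["R"])@P+c["t"]); p=p/p[2]; print("tcp px in crop",(p[0]-150)*800/227,(p[1]-150)*600/170)
E
```

```text
[0.45441124 0.19107467 0.0770016 ] [0.14312433 1.02426705 0.66437923] 2.15
tcp px in crop 354.5617005065974 301.988960152896
```

View pics/scene1.png

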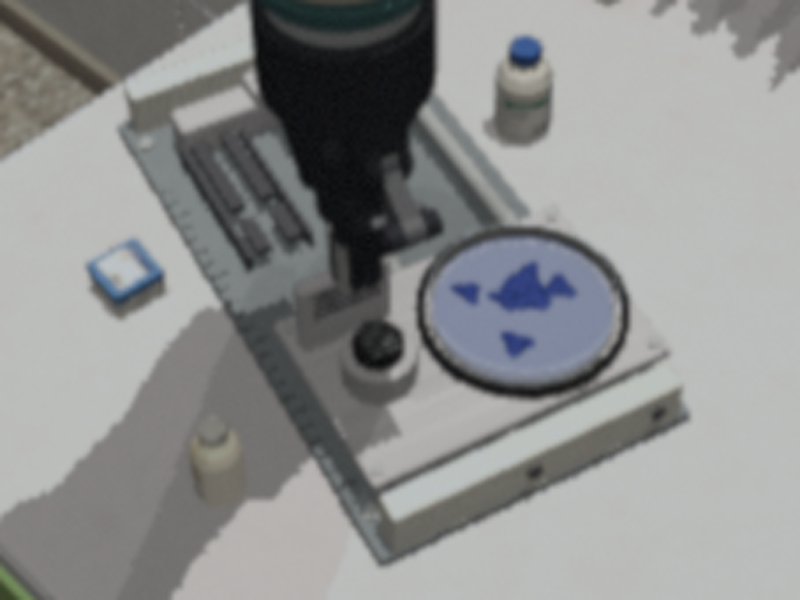

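The crop shows the closed fingers just in front of the thumb rest face at about (365,285), with the button cap at (378,343). The TCP is 15 mm ahead of the button, so I shift it back about 7 mm and then press.

Request:
apply_moves(
  motion=[
    {"tx": 0.0025,"ty": -0.01,"tz": 0,"spin": 0,"hand": 1},
    {"tx": 0.0025,"ty": -0.01,"tz": 0,"spin": 0,"hand": 1},
    {"tx": 0.0025,"ty": -0.01,"tz": -0.004,"spin": 0,"hand": 1},
    {"tx": 0.0025,"ty": -0.01,"tz": -0.008,"spin": 0,"hand": 1},
    {"tx": 0.0025,"ty": -0.01,"tz": -0.012,"spin": 0,"hand": 1},
    {"tx": 0.0025,"ty": -0.01,"tz": -0.015,"spin": 0,"hand": 1},
    {"tx": 0.0025,"ty": -0.01,"tz": -0.018,"spin": 0,"hand": 1},
    {"tx": 0.0025,"ty": -0.01,"tz": -0.02,"spin": 0,"hand": 1},
    {"tx": 0.0025,"ty": -0.01,"tz": -0.022,"spin": 0,"hand": 1},
    {"tx": 0.0025,"ty": -0.01,"tz": -0.022,"spin": 0,"hand": 1},
  ],
)

```text
time: 3.15
position: [0.4563, 0.183, 0.0592]
eef_rot: [-0.0, 0.155, 0.988, -0.0]
force: [0.0, -0.9, 0.8]
grip_width: 0.001
grip_force: 0.0
```

```bash
python3 - <<'E'
from h import *
im,d=get_image("scene"); im2,_=get_image("top")
a=cv2.resize(im[190:290,200:333,::-1],(480,360),interpolation=cv2.INTER_CUBIC)
b=cv2.resize(im2[190:265,240:340,::-1],(480,360)[:1]+(360,),interpolation=cv2.INTER_CUBIC)
cv2.imwrite("pics/s2.png",cv2.resize(np.hstack([a,b]),(800,300)))
s=sense(); print(s["position"],s["force"],s["moment"])
for n,x0,y0,k,off in(("scene",200,190,480/133,0),("top",240,190,4.8,480)):
  c=get_calibration(n)
  for X in(s["position"],[.454,.1758,.060]):
    p=np.array(c["mtx"])@(np.array(c["R"])@np.array(X)+c["t"]); p=p/p[2]; print(n,((p[0]-x0)*k+off)*800/960,(p[1]-y0)*k*300/360)
E
```

```text
[0.45640039 0.18304004 0.05941847] [ 0.19252443 -0.40933843 -0.11789034] [ 0.04001254 -0.00780648  0.03507992]
scene 165.7253031405159 162.49044055143492
scene 171.86035227137387 171.34356146462687
top 577.3009375901881 157.2825459690789
top 590.9729247755511 161.69388075534232
```

View pics/s2.png

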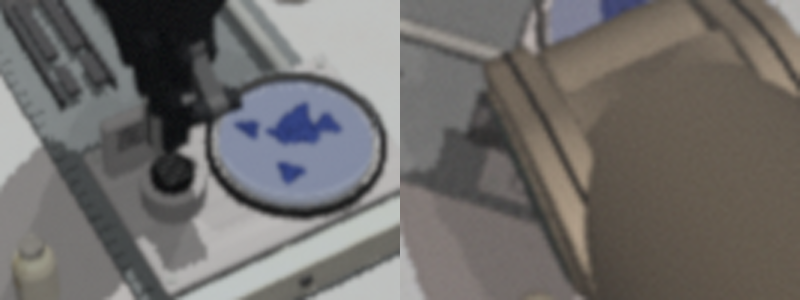

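The crop shows the fingertip at (175,148) apparently behind the cap at (173,173), which looks unpressed. There is no force either, so I measure both in the depth data.

```bash
python3 - <<'E'
from h import *
np.set_printoptions(suppress=True,linewidth=150,precision=4)
im,d=get_image("scene"); np.savez("scene2.npz",im=im,d=d); c=get_calibration("scene"); P=cloud(c,d); P0=cloud(c,np.load("scene0.npz")["d"])
a=np.deg2rad(72.21); ey=np.array([np.cos(a),np.sin(a)]); ex=np.array([ey[1],-ey[0]]); b=np.array([.454,.1758])
def L(P): return np.concatenate([((P[...,:2]-b)@ex)[...,None],((P[...,:2]-b)@ey)[...,None],P[...,2:]],-1)
A,B=L(P),L(P0)
for nm,X in(("now",A),("start",B)):
    q=X[(np.hypot(X[...,0],X[...,1])<.022)&(X[...,2]>.060)&(X[...,2]<.073)]; print(nm,"cap",len(q),q.mean(0),q.min(0),q.max(0))
    for z in(.050,.054,.058,.062,.066,.07,.074,.08,.09,.1): 
        q=X[(abs(X[...,0])<.035)&(abs(X[...,1])<.045)&(abs(X[...,2]-z)<.002)]
        if len(q): print(z,len(q),q.mean(0)[:2],q.min(0)[:2],q.max(0)[:2])
s=sense(); print("tcp L",L(np.array(s["position"])),s["eef_rot"])
# rows through the finger column in the image: print local coords down a column
for u in (226,229,232):
    print(u,[(v,*np.round(A[v,u]*1000).astype(int)) for v in range(222,256,3)])
E
```

```text
now cap 163 [-0.0016 -0.0029  0.0641] [-0.0143 -0.0152  0.06  ] [0.0108 0.0106 0.0668]
0.05 68 [-0.0017  0.002 ] [-0.0276 -0.0196] [0.0348 0.0342]
0.054 109 [-0.0064  0.0002] [-0.0282 -0.0199] [0.0343 0.0321]
0.058 105 [-0.0062 -0.0016] [-0.0276 -0.0195] [0.0162 0.0328]
0.062 94 [-0.0054  0.0048] [-0.0283 -0.0152] [0.0108 0.0316]
0.066 111 [-0.0042  0.002 ] [-0.0281 -0.0152] [0.0106 0.0304]
0.07 21 [-0.018   0.0268] [-0.0281  0.0248] [-0.0062  0.0318]
0.074 26 [-0.0169  0.0275] [-0.0283  0.025 ] [-0.0046  0.0339]
0.08 55 [-0.0155  0.0287] [-0.0279 -0.0017] [-0.0016  0.0371]
0.09 16 [-0.0064 -0.0012] [-0.011  -0.0084] [0.0014 0.0113]
0.1 18 [-0.004  -0.0042] [-0.0115 -0.0092] [0.0068 0.0047]
start cap 159 [-0.0016 -0.0026  0.0642] [-0.0143 -0.0155  0.0601] [0.0115 0.0111 0.0671]
0.05 86 [0.0009 0.0076] [-0.0279 -0.0204] [0.0349 0.033 ]
0.054 123 [-0.004   0.0037] [-0.028 -0.02 ] [0.0349 0.0324]
0.058 138 [-0.0041  0.0023] [-0.0275 -0.0213] [0.0197 0.0331]
0.062 102 [-0.0028  0.008 ] [-0.0279 -0.0155] [0.0195 0.0319]
0.066 130 [-0.0021  0.006 ] [-0.0284 -0.0146] [0.0207 0.0306]
0.07 42
[... 1315 characters left out ...]
nt64(8)), (252, np.int64(-32), np.int64(50), np.int64(8)), (255, np.int64(-34), np.int64(46), np.int64(6))]
232 [(222, np.int64(3), np.int64(112), np.int64(8)), (225, np.int64(1), np.int64(107), np.int64(6)), (228, np.int64(-2), np.int64(100), np.int64(7)), (231, np.int64(-6), np.int64(93), np.int64(7)), (234, np.int64(-9), np.int64(87), np.int64(7)), (237, np.int64(-12), np.int64(81), np.int64(5)), (240, np.int64(-23), np.int64(53), np.int64(34)), (243, np.int64(-27), np.int64(44), np.int64(38)), (246, np.int64(-29), np.int64(40), np.int64(35)), (249, np.int64(-32), np.int64(34), np.int64(35)), (252, np.int64(-26), np.int64(50), np.int64(5)), (255, np.int64(-30), np.int64(41), np.int64(9))]
```

```bash
python3 - <<'E'
from h import *
f=np.load("scene2.npz"); c=get_calibration("scene"); P=cloud(c,f["d"]); P0=cloud(c,np.load("scene0.npz")["d"])
a=np.deg2rad(72.21); ey=np.array([np.cos(a),np.sin(a)]); ex=np.array([ey[1],-ey[0]]); b=np.array([.454,.1758])
for u in (252,256,260,264):
    print(u)
    for v in range(222,252,2):
        g=lambda X:(np.array([(X[v,u,:2]-b)@ex,(X[v,u,:2]-b)@ey,X[v,u,2]])*1000).astype(int)
        print(v,g(P),g(P0),f["im"][v,u],end=" | ")
    print()
c=sense(); print(c["position"],c["q"],c["grip_width"])
E
```

```text
252
222 [-12  -9 141] [37 96  5] [14 18 19] | 224 [-11  -8 134] [ 7 31 82] [14 16 16] | 226 [-12 -10 132] [ 5 28 81] [15 15 17] | 228 [-12 -10 127] [ 4 26 79] [33 33 33] | 230 [ -8   0 110] [ 4 26 74] [63 63 63] | 232 [ -8   0 104] [ 4 26 68] [67 68 66] | 234 [ -9  -2 102] [ 3 26 64] [67 68 67] | 236 [-8  0 94] [ 3 26 58] [69 68 68] | 238 [-9 -2 92] [ 3 26 52] [69 69 69] | 240 [-9  0 84] [ 3 26 46] [72 72 72] | 242 [-4  9 65] [-4 10 64] [61 62 61] | 244 [-6  6 64] [-6  6 64] [41 42 41] | 246 [-8  2 64] [-8  2 64] [33 33 36] | 248 [-9  0 64] [-9  0 62] [20 20 22] | 250 [-12  -4  64] [-11  -3  63] [21 22 23] | 
256
222 [ -3  -6 132] [15 33 81] [20 23 25] | 224 [ -6 -11 134] [13 28 82] [21 23 25] | 226 [ -6 -12 131] [13 28 77] [16 17 19] | 228 [-11 -22 139] [12 26 74] [13 14 16] | 230 [-12 -23 136] [12 28 66] [15 17 17] | 232 [-12 -23 131] [12 27 63] [18 20 19] | 234 [ -5  -8 106] [11 26 58] [15 17 19] | 236 [ -5  -8 101] [11 26 53] [17 19 19] | 238 [-5 -8 96] [11 26 47] [19 19 21] | 240 [-5 -8 91] [11 26 42] [25 26 27] | 242 [ 1  7 63] [ 2  7 63] [46 47 47] | 244 [ 0  3 64] [-1  1 66] 
[... 826 characters left out ...]
 46 48] | 226 [-12 -49 172] [41 53 36] [30 32 34] | 228 [-12 -50 169] [38 48 37] [28 29 33] | 230 [-12 -50 164] [36 43 37] [23 22 24] | 232 [-11 -49 158] [34 40 36] [111 110 109] | 234 [32 36 36] [32 36 36] [165 163 162] | 236 [31 34 33] [29 31 37] [168 166 165] | 238 [27 26 38] [28 28 35] [172 170 169] | 240 [25 23 37] [25 24 36] [174 172 171] | 242 [23 20 36] [23 20 35] [147 146 145] | 244 [14  2 56] [14  3 55] [86 85 84] | 246 [ 9 -6 63] [ 9 -7 65] [79 78 78] | 248 [ 7 -9 63] [ 7 -9 63] [87 87 86] | 250 [  7 -11  60] [  7 -10  58] [112 111 110] | 
[0.45644764 0.18303177 0.05947801] [-0.45063524  0.64892564  0.01801016  2.08086371 -0.02728162  0.41188043
  0.84853547] -0.004552030103056863
```

Depth shows the cap still up and the real fingertips ending near z = 0.081, about 21 mm above the reported TCP. Sideways they are where expected. I go down in small steps and watch the force.

Request:
apply_moves(
  motion=[
    {"tz": -0.002,"hand": 1},
    {"tz": -0.004,"hand": 1},
    {"tz": -0.006,"hand": 1},
    {"tz": -0.008,"hand": 1},
    {"tz": -0.01,"hand": 1},
    {"tz": -0.012,"hand": 1},
    {"tz": -0.014,"hand": 1},
    {"tz": -0.015,"hand": 1},
    {"tz": -0.015,"hand": 1},
    {"tz": -0.015,"hand": 1},
  ],
)

```text
$.motion[0]: bad value
```

Request:
apply_moves(
  motion=[
    {"tx": 0,"ty": 0,"spin": 0,"tz": -0.002,"hand": 1},
    {"tx": 0,"ty": 0,"spin": 0,"tz": -0.004,"hand": 1},
    {"tx": 0,"ty": 0,"spin": 0,"tz": -0.006,"hand": 1},
    {"tx": 0,"ty": 0,"spin": 0,"tz": -0.008,"hand": 1},
    {"tx": 0,"ty": 0,"spin": 0,"tz": -0.01,"hand": 1},
    {"tx": 0,"ty": 0,"spin": 0,"tz": -0.012,"hand": 1},
    {"tx": 0,"ty": 0,"spin": 0,"tz": -0.014,"hand": 1},
    {"tx": 0,"ty": 0,"spin": 0,"tz": -0.015,"hand": 1},
    {"tx": 0,"ty": 0,"spin": 0,"tz": -0.015,"hand": 1},
    {"tx": 0,"ty": 0,"spin": 0,"tz": -0.015,"hand": 1},
  ],
)

```text
time: 4.3
position: [0.4564, 0.183, 0.0474]
eef_rot: [-0.0, 0.155, 0.988, 0.0]
force: [0.9, 0.6, -0.8]
grip_width: 0.004
grip_force: 0.0
```

```bash
python3 - <<'E'
from h import *
im,d=get_image("scene"); c=get_calibration("scene"); P=cloud(c,d)
a=np.deg2rad(72.21); ey=np.array([np.cos(a),np.sin(a)]); ex=np.array([ey[1],-ey[0]]); b=np.array([.454,.1758])
for u in (252,256,260):
    print(u,[((np.array([(P[v,u,:2]-b)@ex,(P[v,u,:2]-b)@ey,P[v,u,2]])*1000).astype(int).tolist()) for v in range(236,254)])
s=sense(); print(s["position"],s["force"],s["time"])
E
```

```text
252 [[-9, -1, 95], [-8, 0, 91], [-8, 0, 89], [-9, 0, 87], [-9, 0, 85], [-9, -1, 83], [-9, -1, 80], [-9, -1, 78], [-10, -2, 77], [-10, -2, 73], [-8, 2, 64], [-9, 0, 65], [-9, 0, 62], [-10, -2, 63], [-12, -5, 65], [-12, -6, 63], [-12, -6, 61], [-12, -5, 58]]
256 [[-12, -22, 120], [-13, -24, 120], [-12, -21, 114], [-5, -7, 92], [-5, -7, 89], [-5, -8, 88], [-5, -7, 85], [-5, -7, 82], [-5, -7, 79], [-5, -6, 75], [-2, 0, 64], [-3, -3, 65], [-4, -4, 64], [-5, -5, 64], [-5, -7, 63], [-7, -10, 66], [-8, -12, 65], [-8, -11, 61]]
260 [[-11, -35, 134], [-11, -35, 131], [-12, -36, 131], [2, -7, 88], [0, -10, 89], [2, -5, 80], [2, -7, 80], [2, -6, 76], [5, 0, 64], [4, -2, 65], [3, -4, 65], [2, -4, 63], [1, -7, 64], [0, -10, 65], [0, -11, 65], [0, -12, 63], [-1, -13, 62], [-1, -12, 58]]
[0.45645669 0.18301813 0.04747301] [ 0.09361398 -0.08067499  0.17778247] 4.35
```

Request:
apply_moves(
  motion=[
    {"tx": 0,"ty": 0,"spin": 0,"tz": -0.002,"hand": 1},
    {"tx": 0,"ty": 0,"spin": 0,"tz": -0.004,"hand": 1},
    {"tx": 0,"ty": 0,"spin": 0,"tz": -0.006,"hand": 1},
    {"tx": 0,"ty": 0,"spin": 0,"tz": -0.007,"hand": 1},
    {"tx": 0,"ty": 0,"spin": 0,"tz": -0.008,"hand": 1},
    {"tx": 0,"ty": 0,"spin": 0,"tz": -0.009,"hand": 1},
    {"tx": 0,"ty": 0,"spin": 0,"tz": -0.01,"hand": 1},
    {"tx": 0,"ty": 0,"spin": 0,"tz": -0.01,"hand": 1},
    {"tx": 0,"ty": 0,"spin": 0,"tz": -0.01,"hand": 1},
    {"tx": 0,"ty": 0,"spin": 0,"tz": -0.01,"hand": 1},
  ],
)

```text
time: 5.35
position: [0.4564, 0.1831, 0.0395]
eef_rot: [0.0, 0.155, 0.988, 0.0]
force: [-0.5, 0.6, 5.3]
grip_width: -0.0
grip_force: 2.6
```

Request:
apply_moves(
  motion=[
    {"tx": 0,"ty": 0,"spin": 0,"tz": -0.001,"hand": 1},
    {"tx": 0,"ty": 0,"spin": 0,"tz": -0.002,"hand": 1},
    {"tx": 0,"ty": 0,"spin": 0,"tz": -0.003,"hand": 1},
    {"tx": 0,"ty": 0,"spin": 0,"tz": -0.004,"hand": 1},
    {"tx": 0,"ty": 0,"spin": 0,"tz": -0.0045,"hand": 1},
    {"tx": 0,"ty": 0,"spin": 0,"tz": -0.0045,"hand": 1},
    {"tx": 0,"ty": 0,"spin": 0,"tz": -0.0045,"hand": 1},
    {"tx": 0,"ty": 0,"spin": 0,"tz": -0.0045,"hand": 1},
    {"tx": 0,"ty": 0,"spin": 0,"tz": -0.0045,"hand": 1},
    {"tx": 0,"ty": 0,"spin": 0,"tz": -0.0045,"hand": 1},
  ],
)

```text
time: 6.35
position: [0.4563, 0.1835, 0.0373]
eef_rot: [0.0, 0.155, 0.988, 0.0]
force: [-4.3, -0.0, 21.7]
grip_width: -0.002
grip_force: 10.6
```

Request:
apply_moves(
  motion=[
    {"tx": 0.001,"ty": 0.003,"spin": 0,"tz": 0.0008,"hand": 1},
    {"tx": 0.0025,"ty": 0.008,"spin": 0,"tz": 0.0008,"hand": 1},
    {"tx": 0.005,"ty": 0.016,"spin": 0,"tz": 0.0008,"hand": 1},
    {"tx": 0.0077,"ty": 0.024,"spin": 0,"tz": 0.0008,"hand": 1},
    {"tx": 0.0103,"ty": 0.032,"spin": 0,"tz": 0.0008,"hand": 1},
    {"tx": 0.0128,"ty": 0.04,"spin": 0,"tz": 0.0008,"hand": 1},
    {"tx": 0.0154,"ty": 0.048,"spin": 0,"tz": 0.0008,"hand": 1},
    {"tx": 0.018,"ty": 0.056,"spin": 0,"tz": 0.0008,"hand": 1},
    {"tx": 0.0205,"ty": 0.064,"spin": 0,"tz": 0.0008,"hand": 1},
    {"tx": 0.0225,"ty": 0.07,"spin": 0,"tz": 0.0008,"hand": 1},
  ],
)

```text
time: 7.35
position: [0.4742, 0.2395, 0.0375]
eef_rot: [-0.0, 0.155, 0.988, 0.0]
force: [-3.5, -1.2, 14.5]
grip_width: -0.002
grip_force: 7.4
```

Request:
apply_moves(
  motion=[
    {"tx": 0.0025,"ty": 0.008,"spin": 0,"tz": 0,"hand": 1},
    {"tx": 0.005,"ty": 0.016,"spin": 0,"tz": 0,"hand": 1},
    {"tx": 0.0077,"ty": 0.024,"spin": 0,"tz": 0,"hand": 1},
    {"tx": 0.0103,"ty": 0.032,"spin": 0,"tz": 0,"hand": 1},
    {"tx": 0.0128,"ty": 0.04,"spin": 0,"tz": 0,"hand": 1},
    {"tx": 0.0154,"ty": 0.048,"spin": 0,"tz": 0,"hand": 1},
    {"tx": 0.018,"ty": 0.056,"spin": 0,"tz": 0,"hand": 1},
    {"tx": 0.0205,"ty": 0.064,"spin": 0,"tz": 0,"hand": 1},
    {"tx": 0.0225,"ty": 0.07,"spin": 0,"tz": 0,"hand": 1},
    {"tx": 0.0225,"ty": 0.07,"spin": 0,"tz": 0,"hand": 1},
  ],
)

```text
time: 8.35
position: [0.4925, 0.2969, 0.0376]
eef_rot: [0.0, 0.154, 0.988, 0.001]
force: [-2.8, 0.9, 12.3]
grip_width: 0.0
grip_force: 6.1
```

```bash
python3 - <<'E'
from h import *
im,d=get_image("scene"); np.savez("scene3.npz",im=im,d=d)
cv2.imwrite("pics/scene3.png",cv2.resize(im[140:310,150:377,::-1],(800,600),interpolation=cv2.INTER_CUBIC))
s=sense(); print(s["position"],s["force"],s["time"])
E
```

```text
[0.49253003 0.29690195 0.03762799] [-1.73504364  1.83556443 11.6161928 ] 8.4
```

View pics/scene3.png

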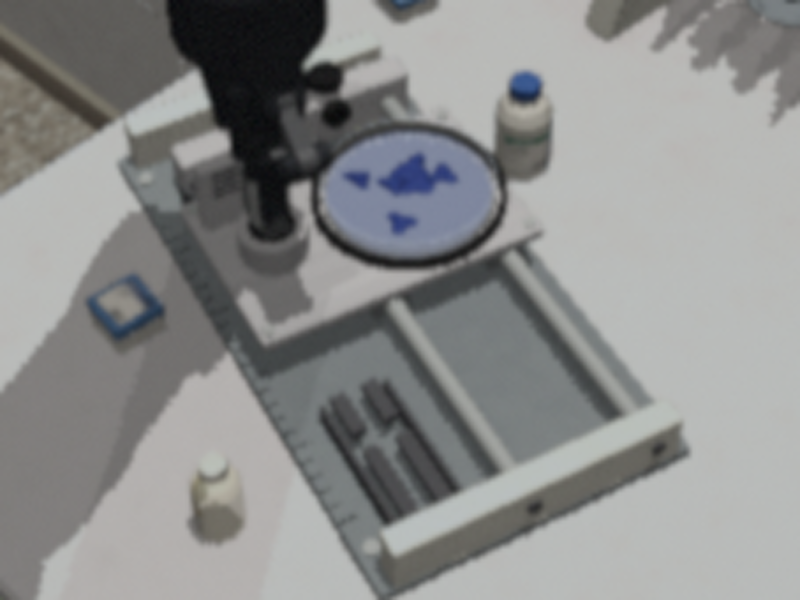

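The crop shows the carriage carried along, with the fingers on the button at (270,225), the dish in its nest, and roughly 25 mm left to the stop. The bottles and the box have not moved. I continue more slowly.

Request:
apply_moves(
  motion=[
    {"tx": 0.001,"ty": 0.003,"spin": 0,"tz": 0,"hand": 1},
    {"tx": 0.002,"ty": 0.006,"spin": 0,"tz": 0,"hand": 1},
    {"tx": 0.003,"ty": 0.009,"spin": 0,"tz": 0,"hand": 1},
    {"tx": 0.004,"ty": 0.012,"spin": 0,"tz": 0,"hand": 1},
    {"tx": 0.005,"ty": 0.015,"spin": 0,"tz": 0,"hand": 1},
    {"tx": 0.006,"ty": 0.018,"spin": 0,"tz": 0,"hand": 1},
    {"tx": 0.007,"ty": 0.021,"spin": 0,"tz": 0,"hand": 1},
    {"tx": 0.0075,"ty": 0.0235,"spin": 0,"tz": 0,"hand": 1},
    {"tx": 0.0075,"ty": 0.0235,"spin": 0,"tz": 0,"hand": 1},
    {"tx": 0.0075,"ty": 0.0235,"spin": 0,"tz": 0,"hand": 1},
  ],
)

```text
time: 9.4
position: [0.4983, 0.3149, 0.0376]
eef_rot: [0.0, 0.155, 0.988, 0.001]
force: [-3.6, -0.3, 12.5]
grip_width: 0.002
grip_force: 6.0
```

Request:
apply_moves(
  motion=[
    {"tx": 0.0006,"ty": 0.002,"spin": 0,"tz": 0,"hand": 1},
    {"tx": 0.0012,"ty": 0.004,"spin": 0,"tz": 0,"hand": 1},
    {"tx": 0.0018,"ty": 0.006,"spin": 0,"tz": 0,"hand": 1},
    {"tx": 0.0025,"ty": 0.008,"spin": 0,"tz": 0,"hand": 1},
    {"tx": 0.0032,"ty": 0.01,"spin": 0,"tz": 0,"hand": 1},
    {"tx": 0.0038,"ty": 0.012,"spin": 0,"tz": 0,"hand": 1},
    {"tx": 0.0042,"ty": 0.013,"spin": 0,"tz": 0,"hand": 1},
    {"tx": 0.0042,"ty": 0.013,"spin": 0,"tz": 0,"hand": 1},
    {"tx": 0.0042,"ty": 0.013,"spin": 0,"tz": 0,"hand": 1},
    {"tx": 0.0042,"ty": 0.013,"spin": 0,"tz": 0,"hand": 1},
  ],
)

```text
time: 10.4
position: [0.4997, 0.32, 0.0374]
eef_rot: [-0.002, 0.156, 0.988, -0.003]
force: [-6.5, -8.7, 19.2]
grip_width: -0.001
grip_force: 9.6
```

```bash
python3 - <<'E'
from h import *
im,d=get_image("scene"); c=get_calibration("scene"); P=cloud(c,d); P0=cloud(c,np.load("scene0.npz")["d"])
cv2.imwrite("pics/scene4.png",cv2.resize(im[140:250,150:297,::-1],(800,600),interpolation=cv2.INTER_CUBIC))
a=np.deg2rad(72.21); ey=np.array([np.cos(a),np.sin(a)]); ex=np.array([ey[1],-ey[0]]); b=np.array([.454,.1758])
def F(P): return np.stack([(P[...,:2]-b)@ex,(P[...,:2]-b)@ey,P[...,2]],-1).reshape(-1,3)
# trailing (-y) edge of carriage plate, near half clear strips
for n,X in(("start",F(P0)),("now",F(P))):
    q=X[(X[:,0]>-.02)&(X[:,0]<.11)&(abs(X[:,2]-.038)<.003)&(X[:,1]>-.058-.0)]
    print(n,"trailing edge y",np.percentile(q[:,1],[0,.5,1,2]))
s=sense();print(s["position"],s["force"])
E
```

```text
start trailing edge y [-0.05698215 -0.0563626  -0.05595073 -0.0554051 ]
now trailing edge y [0.08426892 0.08629592 0.08683724 0.0874887 ]
[0.49971521 0.31998595 0.03741481] [-6.34756188 -7.88563384 19.31341118]
```

View pics/scene4.png

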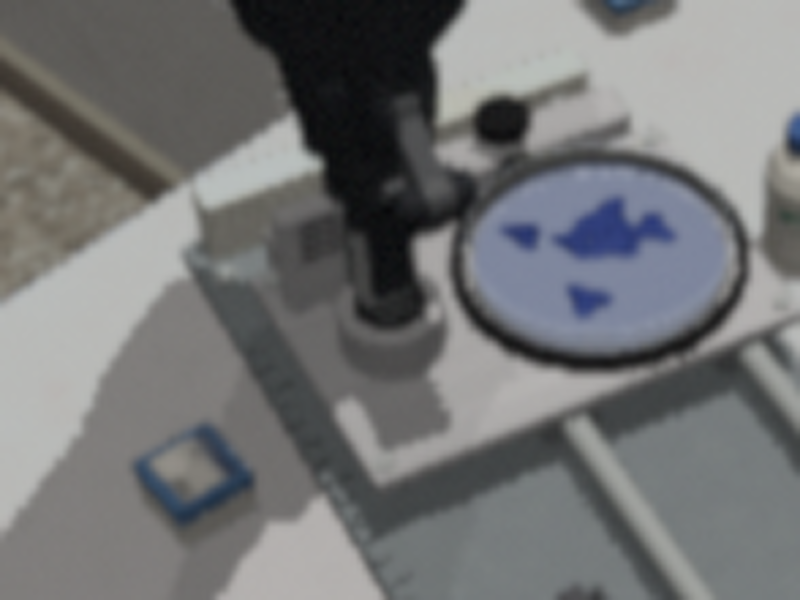

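The crop shows the carriage at the stop bar with the dish in its nest and the fingers on the button at (385,300). The edge has moved 143 mm and it resists 10 N, so it is home. I lift off, keeping a slight push towards the stop.

Request:
apply_moves(
  motion=[
    {"tx": -0.0006,"ty": -0.002,"spin": 0,"tz": 0.001,"hand": 1},
    {"tx": -0.0006,"ty": -0.002,"spin": 0,"tz": 0.003,"hand": 1},
    {"tx": -0.0006,"ty": -0.002,"spin": 0,"tz": 0.006,"hand": 1},
    {"tx": -0.0006,"ty": -0.002,"spin": 0,"tz": 0.009,"hand": 1},
    {"tx": -0.0006,"ty": -0.002,"spin": 0,"tz": 0.012,"hand": 1},
    {"tx": -0.0016,"ty": -0.005,"spin": 0,"tz": 0.016,"hand": 1},
    {"tx": -0.0025,"ty": -0.008,"spin": 0,"tz": 0.02,"hand": 1},
    {"tx": -0.0025,"ty": -0.008,"spin": 0,"tz": 0.03,"hand": 1},
    {"tx": -0.0025,"ty": -0.008,"spin": 0,"tz": 0.05,"hand": 1},
    {"tx": -0.0025,"ty": -0.008,"spin": 0,"tz": 0.08,"hand": 1},
  ],
)

```text
time: 11.45
position: [0.499, 0.3174, 0.1004]
eef_rot: [-0.001, 0.155, 0.988, -0.001]
force: [0.2, -0.5, -0.1]
grip_width: 0.001
grip_force: 0.0
```

Request:
apply_moves(
  motion=[
    {"tx": 0,"ty": 0,"spin": 0,"tz": 0.03,"hand": 1},
    {"tx": 0,"ty": 0,"spin": 0,"tz": 0.07,"hand": 1},
    {"tx": 0,"ty": 0,"spin": 0,"tz": 0.11,"hand": 1},
    {"tx": -0.03,"ty": 0.04,"spin": 0,"tz": 0.13,"hand": 1},
    {"tx": -0.06,"ty": 0.09,"spin": 0,"tz": 0.13,"hand": 1},
    {"tx": -0.09,"ty": 0.14,"spin": 0,"tz": 0.13,"hand": 1},
    {"tx": -0.12,"ty": 0.19,"spin": 0,"tz": 0.13,"hand": 1},
    {"tx": -0.15,"ty": 0.24,"spin": 0,"tz": 0.13,"hand": 1},
    {"tx": -0.18,"ty": 0.29,"spin": 0,"tz": 0.13,"hand": 1},
    {"tx": -0.18,"ty": 0.29,"spin": 0,"tz": 0.13,"hand": 1},
  ],
)

```text
time: 12.45
position: [0.3479, 0.5577, 0.2046]
eef_rot: [-0.003, 0.149, 0.989, 0.003]
force: [-0.8, -1.0, -0.1]
grip_width: -0.002
grip_force: 0.0
```

```bash
python3 - <<'E'
from h import *
a=np.deg2rad(72.21); ey=np.array([np.cos(a),np.sin(a)]); ex=np.array([ey[1],-ey[0]]); b=np.array([.454,.1758])
def F(P): return np.stack([(P[...,:2]-b)@ex,(P[...,:2]-b)@ey,P[...,2]],-1).reshape(-1,3)
im,d=get_image("scene"); im2,d2=get_image("top")
cv2.imwrite("pics/end.png",cv2.resize(im[130:300,150:377,::-1],(800,600),interpolation=cv2.INTER_CUBIC))
for n,D in(("scene",d),("top",d2)):
    for lab,X,o in(("start",F(cloud(get_calibration(n),np.load(n+"0.npz")["d"])),0),("now",F(cloud(get_calibration(n),D)),.143)):
        r=np.hypot(X[:,0],X[:,1]-o); q=X[(r<.010)&(X[:,2]<.08)]; t=X[(X[:,0]>-.02)&(X[:,0]<.11)&(abs(X[:,2]-.038)<.003)&(X[:,1]>o-.07+.012)]
        print(n,lab,"cap z median",np.median(q[:,2]),len(q),"trail",np.percentile(t[:,1],1))
X=F(cloud(get_calibration("top"),d2)); m=X[abs(X[:,0]-.078)<.03]
print([(int(y*1000),round(float(np.median(m[(m[:,1]>=y)&(m[:,1]<y+.004),2])),3)) for y in np.arange(.18,.23,.004)])
s=sense();print(s["position"],s["force"],s["time"])
E
```

```text
scene start cap z median 0.06431458413304454 88 trail -0.055950734026408426
scene now cap z median 0.06481439486537853 64 trail 0.08689662298571288
top start cap z median 0.06566055758310446 70 trail -0.05397926170402512
top now cap z median 0.06558035225785216 66 trail 0.08882380058494024
[(180, 0.044), (184, 0.044), (188, 0.044), (192, 0.042), (196, 0.037), (200, 0.028), (204, 0.04), (208, 0.043), (212, 0.043), (216, 0.043), (220, 0.041), (224, 0.038), (228, 0.008)]
[0.35422549 0.55096565 0.20449062] [ 0.83402302 -0.29014252 -0.2639735 ] 12.55
```

View pics/end.png

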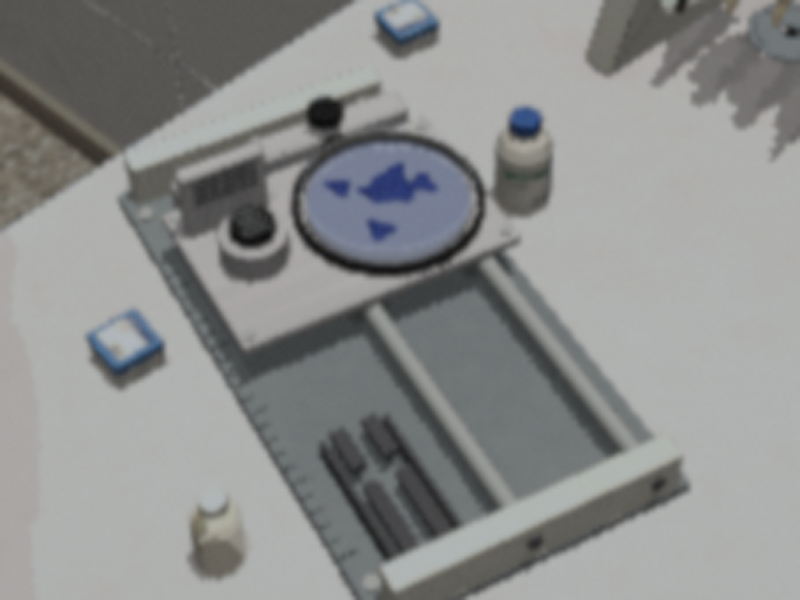

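The crop shows the carriage at the stop. The cap, at (252,222), stands at its starting height of 0.065 m, so the button is up and the carriage is locked. The dish is in its nest, and both bottles and the box have not moved. The arm is clear, so I hand in.

```bash
python3 -c "
from workcell import *
print(hand_in())"
```

```text
the job is handed in; nothing more can be done
None
```

I pushed the carriage about 143 mm to the end stop with the button held down, then let the button spring up to lock it. The last images show the dish in its nest, the bottles and box in place and the arm clear; the job is handed in, and no verdict came back.

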